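Sieve the slugs from the machined blocks and tip the blocks into the parts bin

ROBOT

A 6-joint arm with a two-finger parallel gripper is mounted at the origin on the work surface. World frame = base frame: x ahead of the robot, y to its left, z up, the work surface at z = 0. Lengths are in m, angles in degrees, forces in N, time in s.
With the tool pointing down it reaches from about 0.3 to 0.75 m from the base axis. Payload 8.5 kg.
Tool frame: the origin (TCP) lies at the very end of the fingers, on their centre line; the grasp point (between the pads) lies 19 mm behind it; z points along the fingers, y is the line along which they close (so a half turn about z gives the same grasp; the last joint's range is limited). The gripper opens to 85 mm and grips with 20 to 120 N. Pads are 22 mm wide; open, the fingers measure 114 mm over their backs; the gripper's body (76 mm by 85 mm) begins 54 mm behind the grasp point. The pads swing forward as they close: fully open they stand 13 mm farther back than shut.
Start: joints at [-82.351, 21.807, 74.336, -0, 83.858, -12.336], TCP at [0.188, -0.517, 0.231] pointing down, gripper open.
Joint ranges: [-178.18, 178.18], [-50.72, 133.34], [12.68, 142.11], [-81.47, 261.47], [9.98, 163.14], [-165.26, 165.26]. Speed limits (degrees/s): [136.94, 136.94, 180, 180, 180, 180].

INTERFACE

Orientations are given as a 3x3 rotation matrix whose columns are the frame's x, y, z axes.
In Python, from rig import env gives the robot as it stands.
- The arm moves only by the tool move_arm, never from a script. Its argument "plan" is a list of rows, each a list of 7 numbers: the turn, a rotation vector about the tool's x, y, z in degrees, then the shift along the tool's x, y, z in cm, then the gripper command: -1 is shut, 1 is fully open, values between are in proportion. In form: [[ax, ay, az, tx, ty, tz, jaw], ...]. A call has 1 to 5 rows; each row is the pose to reach, as a shift and turn from the pose commanded when the call began, along the tool's axes at that moment; what a row does not reach only later rows make up. A row lasts 1/10 s, in which the tool goes at most 50 mm and 8.59 degrees, less where a joint would pass 70% of its speed; a pose out of reach is approached as far as the arm can. A call with a gripper value outside its range is refused whole. The fingers move at their own pace and stop on an object; "squeeze" is the grip in N (left out, the last holds). Time passes only in rows, so rows that repeat a pose let the fingers close. It gives the time, the measured TCP pose, the force, the opening and the grip force at its end, in the units of the state.
- env.observe(): the state, without advancing time (a new reading comes with each control period).
- env.get_image(name): name is "side" or "top" or "wrist"; returns a dict with "color" (480x640x3 uint8, red, green, blue), "fov_y" (degrees; the focal length in pixels is half the picture's height over the tangent of half this angle, whatever the lens; pixels are square), "cx", "cy" (the principal point, pixels), "distortion" ([k1, k2, p1, p2, k3] as OpenCV has them; the pictures are not rectified), "R" (3x3) and "t" (3): a world point X has camera coordinates R X + t. Camera axes: x right, y down, z forward; pixel columns grow to the right and rows downward; lengths in m; the calibration is good to about 2 mm. A picture is of the moment at which its call begins. There is no depth.
- env.close_job(): hands the job in; it is judged then, once.
Trained networks look in a picture, given as the dict that the camera call returned (one of the last four; its "shot" number tells which), for a name from the list of things; names that differ only in an ending like _2 or _b are one class to them, and where a whole thing is asked for, a point or a joint stands for the part that bears it (a point fixed in the world has none). Each returns a list of dicts, best first, with "conf" (0 to 1); they miss things now and then, are a little off and sometimes report something else, mostly with a low value. They report only what shows in the picture. A call takes as long as a camera call. They do not tell look-alikes from the thing itself.
- env.outline_of(target, picture): "mask" (480x640 bool, what is visible of it) and "bbox" ([centre column, centre row, width, height] in pixels, round what is visible of it).
- env.tip_of(target, picture): "pixel" ([column, row] in pixels: a listed point, or the origin of a listed thing).
The state is a dict: "time_s": time; "q": joint angles; "qvel": joint speeds; "joint_efforts": joint torques, N m; "position": TCP position; "tool_rot": TCP orientation; "ft_force": force on the tool from outside, world axes, zero at the start; "wrist_torque": the same for the moment, N m; "grip_width": finger opening in m; "gripper_force": force on a finger pad.
Only numpy, scipy, OpenCV 4.12 (cv2) and the standard library are available. Lean on these libraries where they do the work, as an engineer would, in place of code of your own. Each camera call takes 0.05 s, during which the arm holds its last target. There are 200 camera calls.

TASK

Pick up the slotted basket by its handle and shake it over the shallow pan it stands in until every round slug has dropped into the pan, with all three blocks still in the basket. Then tip the three blocks out over the basket's lip into the empty blue bin, and stand the empty basket back upright inside the pan. Handle only the basket: keep the gripper off the blocks and the slugs, don't fling or drop the basket, and leave the other things on the bench where they are.

Things in the scene. Friction and masses are not known exactly. Their poses are not given: they have to be found in the camera images.
- basket: Sieve basket of bare steel sheet, 0.32 kg, standing in the pan. Origin: underside of its four 22 mm legs, straight below the handle; z up, x from pouring lip to back wall, y along the handle. Overall x -112 to 78, y -57 to 57 mm (the handle's uprights to 61). Side and back walls rise to z = 65 mm; at the lip end there is no wall. Oily inside, as are blocks and slugs (friction about 0.25).
- basket_floor (a point): Middle of the basket's floor, top face, 25 mm above its origin; basket axes. Floor 3 mm thick, 108 mm wide, x -75 to 75 mm, with four 18 mm slots along its whole length between three 12 mm webs (at y -30, 0, 30 mm). Things on it slide at a tilt of about 15 degrees or in a brisk shake across the slots; nose-down by 45 to 55 degrees the blocks slide out over the lip.
- basket_grip (a point): Centre of the handle's grip, 120 mm above the basket's origin; basket axes. A black flat-sided bar 72 mm long (y), 18 mm thick (x), 26 mm high, carried over the middle of the basket by a flat upright at each end. Fingers closing along basket x hold it squarely; the space 40 mm below it is free.
- basket_lip (a point): Middle of the upper edge of the pouring lip, basket x = -112, z = 37 mm; basket axes. The lip is a plain plate as wide as the basket that rises at 18 degrees from the floor's end at x = -75 mm.
- pan: Shallow rectangular sheet-metal pan fixed on the bench, 260 (x) x 200 (y) x 30 mm high, walls and floor 3 mm. Origin: centre of its underside, z up. The basket stands in it with its lip towards the pan's -x side, within 0.14 rad. A basket centred in the pan has its origin at pan x = 17 mm.
- bin: Empty blue plastic bin fixed on the bench, 240 (x) x 170 (y) mm, walls 4 mm, back and side walls 100 mm high, front wall (-x side) 70 mm. Origin: centre of its underside; inner floor 4 mm up. (A second blue bin, full of rollers, far to the right, is not meant.)
- block1: One of three equal flat steel die blocks, 40 (x) x 38 (y) x 12 (z) mm with two 9 mm holes, 0.13 kg, lying flat on the basket's floor, too big for the slots. Origin at its centre.
- block2: One of three equal flat steel die blocks, 40 (x) x 38 (y) x 12 (z) mm with two 9 mm holes, 0.13 kg, lying flat on the basket's floor, too big for the slots. Origin at its centre.
- block3: One of three equal flat steel die blocks, 40 (x) x 38 (y) x 12 (z) mm with two 9 mm holes, 0.13 kg, lying flat on the basket's floor, too big for the slots. Origin at its centre.
- slug1: One of five equal round steel slugs, 14 mm diameter (axis z) x 9 mm thick, 11 g, lying at the start on the webs of the basket's floor; it passes a slot in any attitude. Origin at its centre.
- slug2: One of five equal round steel slugs, 14 mm diameter (axis z) x 9 mm thick, 11 g, lying at the start on the webs of the basket's floor; it passes a slot in any attitude. Origin at its centre.
- slug3: One of five equal round steel slugs, 14 mm diameter (axis z) x 9 mm thick, 11 g, lying at the start on the webs of the basket's floor; it passes a slot in any attitude. Origin at its centre.
- slug4: One of five equal round steel slugs, 14 mm diameter (axis z) x 9 mm thick, 11 g, lying at the start on the webs of the basket's floor; it passes a slot in any attitude. Origin at its centre.
- slug5: One of five equal round steel slugs, 14 mm diameter (axis z) x 9 mm thick, 11 g, lying at the start on the webs of the basket's floor; it passes a slot in any attitude. Origin at its centre.
- oil_bottle: Bystander: small white oil bottle, 34 mm diameter, 85 mm high, between pan and bin. Origin under its centre.
- wrench: Bystander: steel wrench, 170 mm long, lying on the left of the bench.
- brush: Bystander: brush, 190 mm long, lying on the right of the bench.
- dowel: Bystander: ground steel dowel standing on end, 28 mm diameter, 60 mm high, beyond the pan and bin. Origin under its centre.
- die_plate: Bystander: steel plate with two holes, 45 x 100 x 18 mm, lying beyond the pan and bin. Origin under its centre.
There are look-alikes about, which are no part of the job. Leave any orange or red look-alike of the basket alone. What is shaped like the block3 but brown is not meant.

How it is judged:
By the outcome, as a careful person would: the job done as asked, in the order asked, and still so for the second after the job is handed in, with the robot touching nothing.
It also fails if it takes over 61 s, if anything falls off the work surface, if the arm or the gripper's body presses on something with over 40 N, if the wrist force passes 120 N, or if a joint passes its speed limit or range.

## Working session

There is one attempt and no reset: what is moved stays moved. The work goes in short steps, Python scripts to look and compute and a tool call to move; the robot and the scene stay as the last step left them, time stands still between calls to the robot, and variables do not carry over. Pictures are saved under pics/ and viewed, at most 10 in all, crops included, and the job is handed in when it is done.

Besides the shell and the picture viewer there is one more tool, called after "Request:" as name(argument=value, ...) on one line, values as JSON. move_arm: Moves the arm, as the interface text tells. Its arguments: {"type":"object","properties":{"plan":{"type":"array"},"squeeze":{"type":"number"}},"required":["plan"]}

```bash
ls; mkdir -p pics; cat > h.py <<'E'
import numpy as np, cv2
from rig import env
def K(p):
    f=240/np.tan(np.radians(p['fov_y']/2)); return np.array([[f,0,p['cx']],[0,f,p['cy']],[0,0,1.]])
def ray(p,uv):
    n=cv2.undistortPoints(np.array([[uv]],float),K(p),np.array(p['distortion'],float))[0,0]
    R=np.array(p['R']);t=np.array(p['t']); return -R.T@t, R.T@np.array([n[0],n[1],1.])
def atz(p,uv,z):
    c,d=ray(p,uv); return c+d*(z-c[2])/d[2]
def proj(p,X):
    return cv2.projectPoints(np.atleast_2d(np.array(X,float)),cv2.Rodrigues(np.array(p['R'],float))[0],np.array(p['t'],float),K(p),np.array(p['distortion'],float))[0][:,0]
def tri(obs):
    A=np.zeros((3,3));b=np.zeros(3)
    for p,uv in obs:
        c,d=ray(p,uv);d=d/np.linalg.norm(d);M=np.eye(3)-np.outer(d,d);A+=M;b+=M@c
    return np.linalg.solve(A,b)
def save(p,n,img=None):
    cv2.imwrite('pics/'+n+'.png',cv2.cvtColor(p['color'] if img is None else img,cv2.COLOR_RGB2BGR))
E
python3 - <<'E'
from h import *
np.set_printoptions(precision=4,suppress=True)
a=env.get_image('top');b=env.get_image('side')
save(a,'top0');save(b,'side0')
for n in ['basket','basket_grip','basket_lip','basket_floor','pan','bin','block1','slug1','oil_bottle','dowel','die_plate']:
    print(n)
    for nm,p in(('top',a),('side',b)):
        print('  ',nm,[(np.round(d['pixel'],1).tolist(),round(d['conf'],2)) for d in env.tip_of(n,p)[:6]])
for p in (a,b): print(-np.array(p['R']).T@p['t'],np.array(p['R'])[2],p['fov_y'])
E
```

```text
pics
basket
   top [([255.4, 322.4], 0.92), ([273.9, 227.4], 0.85), ([171.9, 299.1], 0.56)]
   side [([265.0, 294.8], 0.92), ([226.1, 435.8], 0.9), ([351.9, 365.3], 0.89)]
basket_grip
   top [([250.0, 323.7], 0.92), ([162.7, 304.4], 0.86), ([268.8, 220.6], 0.57)]
   side [([349.2, 318.5], 0.68), ([259.2, 254.0], 0.65), ([217.5, 387.7], 0.62), ([272.8, 275.0], 0.48)]
basket_lip
   top [([202.3, 302.7], 0.82), ([267.3, 256.6], 0.61)]
   side [([288.1, 302.9], 0.84), ([268.9, 385.8], 0.79), ([294.3, 362.5], 0.59)]
basket_floor
   top [([168.2, 304.9], 0.91), ([256.6, 321.6], 0.72), ([276.4, 224.2], 0.68), ([284.1, 223.9], 0.2)]
   side [([349.0, 352.9], 0.7), ([313.3, 267.2], 0.63), ([224.3, 426.1], 0.62)]
pan
   top [([275.8, 230.1], 0.6)]
   side [([270.8, 300.5], 0.95), ([265.7, 252.8], 0.16)]
bin
   top [([399.3, 253.7], 0.9)]
   side [([389.8, 245.3], 0.94), ([294.6, 233.6], 0.73), ([283.5, 287.3], 0.49), ([263.1, 285.6], 0.23)]
block1
   top [([268.0, 208.9], 0.65), ([273.0, 172.7], 0.61), ([284.2, 221.4], 0.51), ([271.0, 237.7], 0.46)]
   side [([217.7, 272.4], 0.64), ([246.0, 281.4], 0.59), ([271.0, 275.6], 0.55), ([272.8, 293.2], 0.54), ([192.8, 355.8], 0.38)]
slug1
   top []
   side [([285.0, 288.8], 0.47), ([263.4, 289.6], 0.36)]
oil_bottle
   top [([331.3, 221.8], 0.55)]
   side [([308.8, 266.2], 0.61)]
dowel
   top [([364.3, 172.5], 0.46)]
   side [([296.5, 236.2], 0.59)]
die_plate
   top [([330.1, 219.4], 0.69), ([321.4, 175.6], 0.66)]
   side [([264.3, 251.6], 0.48), ([262.4, 287.1], 0.45)]
[0.3493 0.0267 1.6791] [ 0.1078  0.     -0.9942] 51.65179692750401
[-0.2062  0.8661  0.7133] [ 0.5838 -0.6606 -0.472 ] 53.05941932343863
```

```bash
python3 - <<'E'
import cv2,numpy as np
a=cv2.imread('pics/top0.png');b=cv2.imread('pics/side0.png')
c=cv2.resize(a[130:350,120:480],(800,489),interpolation=cv2.INTER_CUBIC)
d=cv2.resize(b[200:450,150:483],(800,600),interpolation=cv2.INTER_CUBIC)
cv2.imwrite('pics/c1.png',c);cv2.imwrite('pics/c2.png',d)
E
```

```text
(no output)
```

View pics/c1.png

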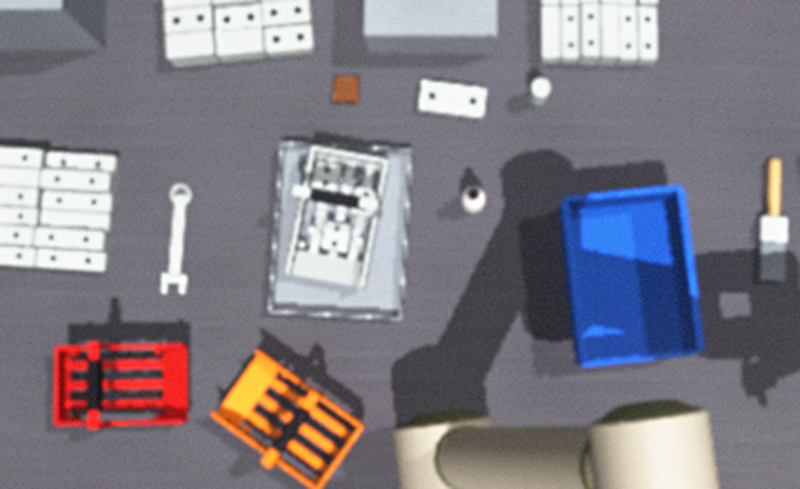

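View pics/c2.png

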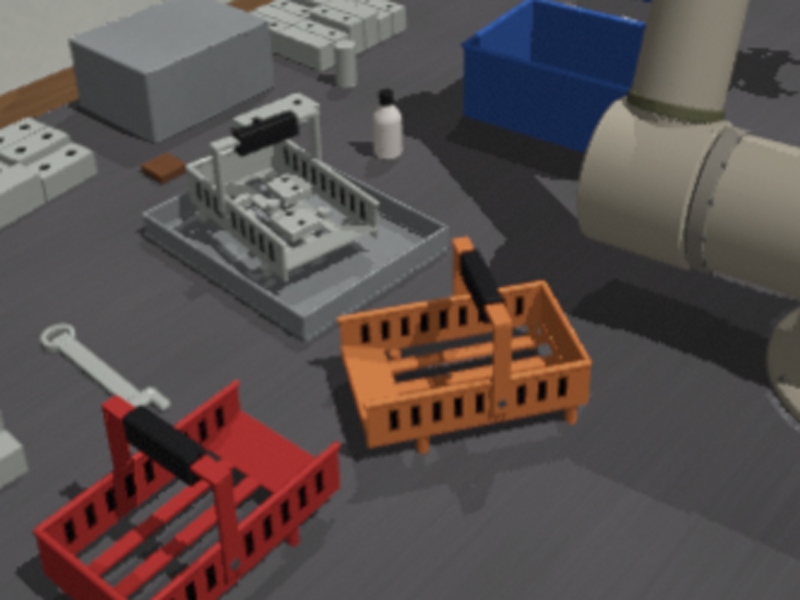

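Candidates for the basket are the bare-steel one in the grey pan (top view ~(270,221)), the red one (~(168,300)) and the orange one (~(255,322)). I choose the bare-steel one. The crops show it standing in the pan, with its lip toward the robot and the black grip at side pixel ~(261,254). The brown block at top ~(275,170) is ignored. The bin is the blue one at top ~(400,254).

```bash
python3 - <<'E'
from h import *
np.set_printoptions(precision=4,suppress=True)
a=env.get_image('top');b=env.get_image('side')
g=tri([(a,(268.8,220.6)),(b,(259.2,254.0))]);l=tri([(a,(267.3,256.6)),(b,(288.1,302.9))])
print('grip',g,'lip',l, 'lip@.04',atz(a,(267.3,256.6),.04),'grip@.123',atz(a,(268.8,220.6),.123),atz(b,(259.2,254.0),.123))
for n,z in(('pan',.03),('bin',.1)):
    for m in env.outline_of(n,a)[:2]:
        k=m['mask'].astype(np.uint8);c=max(cv2.findContours(k,0,2)[0],key=cv2.contourArea)
        q=cv2.approxPolyDP(cv2.convexHull(c),8,True)[:,0]
        print(n,m['conf'],m['bbox']);W=np.array([atz(a,x,z)[:2] for x in q.astype(float)]);print(np.hstack([q,W]))
        print([round(float(np.linalg.norm(W[i]-W[i-1])),3) for i in range(len(W))])
# dark grip pixels in top
hsv=cv2.cvtColor(a['color'],cv2.COLOR_RGB2HSV)
roi=np.zeros((480,640),np.uint8);roi[210:228,256:288]=1
k=((hsv[...,2]<60)*roi).astype(np.uint8)
n,lab,st,ce=cv2.connectedComponentsWithStats(k);print(st[1:],ce[1:])
i=1+np.argmax(st[1:,4]);pts=np.argwhere(lab==i)[:,::-1].astype(np.float32)
W=np.array([atz(a,x,.135)[:2] for x in pts]);mu=W.mean(0);u,s,v=np.linalg.svd(W-mu);print('grip dark',mu,v[0],np.degrees(np.arctan2(v[0,1],v[0,0])),np.ptp((W-mu)@v[0]))
o=env.observe();print(o['position'],np.array(o['tool_rot']),o['grip_width'])
E
```

```text
grip [0.5953 0.1991 0.131 ] lip [0.489  0.2125 0.0398] lip@.04 [0.4893 0.2128 0.04  ] grip@.123 [0.5971 0.2005 0.123 ] [0.6056 0.1896 0.123 ]
pan 0.6 [275.6, 232.1, 64.1, 84.8]
[[247.     193.       0.7066   0.287 ]
 [305.     198.       0.6898   0.0896]
 [299.     273.       0.436    0.1073]
 [241.     270.       0.4448   0.3013]]
[0.262, 0.198, 0.254, 0.194]
bin 0.59 [404.2, 253.5, 66.3, 84.3]
[[425.     213.       0.6284  -0.3025]
 [436.     286.       0.3923  -0.334 ]
 [380.     294.       0.3666  -0.154 ]
 [374.     218.       0.6108  -0.1363]]
[0.167, 0.238, 0.182, 0.245]
[[261 216  19   6  57]] [[269.6667 218.7544]]
grip dark [0.6011 0.1966] [0.1679 0.9858] 80.33280973624531 0.059084938651288776
[ 0.188  -0.5169  0.2313] [[ 0.9398  0.3418  0.    ]
 [ 0.3418 -0.9398  0.0001]
 [ 0.     -0.0001 -1.    ]] 0.08550752058765101
```

Request:
move_arm(plan=[[0,0,0,2,-1.7,0,1],[0,0,0,5,-4.2,-0.5,1],[0,0,0,8.5,-7.1,-1,1],[0,0,0,12,-10.1,-1.5,1],[0,0,0,15.5,-13.1,-2,1]])

```text
time_s: 1.9
position: [0.2894, -0.3392, 0.2515]
tool_rot: [[0.94, 0.341, 0.0], [0.341, -0.94, -0.0], [0.0, 0.0, -1.0]]
ft_force: [1.2, -0.6, -0.2]
grip_width: 0.0858
gripper_force: 0.0
```

Request:
move_arm(plan=[[0,0,0,3.5,-3,-0.5,1],[0,0,0,7,-6,-1,1],[0,0,0,10.5,-9,-1.5,1],[0,0,0,14,-12,-2,1],[0,0,0,17.5,-14.8,-2.5,1]])

```text
time_s: 2.4
position: [0.4032, -0.14, 0.2768]
tool_rot: [[0.94, 0.342, 0.001], [0.342, -0.94, -0.0], [0.0, 0.001, -1.0]]
ft_force: [0.6, -1.0, -0.4]
grip_width: 0.0852
gripper_force: 0.0
```

Request:
move_arm(plan=[[0,0,0,3.5,-3,0,1],[0,0,0,7,-6,0,1],[0,0,0,10.5,-9,0,1],[0,0,0,14,-12,0,1],[0,0,0,17.5,-14.8,0,1]])

```text
time_s: 2.9
position: [0.5172, 0.0591, 0.2765]
tool_rot: [[0.94, 0.342, 0.0], [0.342, -0.94, -0.0], [0.0, 0.0, -1.0]]
ft_force: [0.1, -1.4, -0.2]
grip_width: 0.0855
gripper_force: 0.0
```

Request:
move_arm(plan=[[0,0,0,3.3,-2.8,0,1],[0,0,0,6.5,-5.5,0,1],[0,0,0,9,-7.6,0,1],[0,0,0,11,-9.3,0,1],[0,0,0,12.5,-10.5,0,1]])

```text
time_s: 3.4
position: [0.5987, 0.2002, 0.2759]
tool_rot: [[0.939, 0.343, -0.0], [0.343, -0.939, 0.0], [-0.0, -0.0, -1.0]]
ft_force: [-0.2, -0.9, -0.2]
grip_width: 0.0853
gripper_force: 0.0
```

Request:
move_arm(plan=[[0,0,-7,0,0,0,1],[0,0,-14,0,0,0,1],[0,0,-21,0,0,0,1],[0,0,-28,0,0,0,1],[0,0,-35,0,0,0,1]])

```text
time_s: 3.9
position: [0.5982, 0.1985, 0.2762]
tool_rot: [[0.57, 0.822, -0.0], [0.822, -0.57, -0.0], [-0.0, -0.0, -1.0]]
ft_force: [0.2, -0.1, 0.6]
grip_width: 0.0853
gripper_force: 0.0
```

Request:
move_arm(plan=[[0,0,-7,0,0,0,1],[0,0,-14,0,0,0,1],[0,0,-20,0,0,0,1],[0,0,-24,0,0,0,1],[0,0,-26.3,0,0,0,1]])

```text
time_s: 4.4
position: [0.5982, 0.1984, 0.2763]
tool_rot: [[0.149, 0.989, -0.0], [0.989, -0.149, -0.0], [-0.0, -0.0, -1.0]]
ft_force: [-0.1, 0.1, 0.1]
grip_width: 0.0857
gripper_force: 0.0
```

```bash
python3 - <<'E'
from h import *
np.set_printoptions(precision=4,suppress=True)
w=env.get_image('wrist');save(w,'w1')
print('cam',-np.array(w['R']).T@w['t'])
for n,z in [('basket_grip',.123),('basket_lip',.04),('basket_floor',.028)]:
    print(n,[(d['pixel'],round(d['conf'],2),atz(w,d['pixel'],z)) for d in env.tip_of(n,w)[:3]])
for n in('block1','slug1'): print(n,[(np.round(d['pixel']),round(d['conf'],2),atz(w,d['pixel'],.034)) for d in env.tip_of(n,w)[:6]])
v=w['color'].max(2);k=(v<50).astype(np.uint8)
n,lab,st,ce=cv2.connectedComponentsWithStats(k)
for i in np.argsort(-st[1:,4])[:4]+1: print(st[i],ce[i])
E
```

```text
cam [0.6102 0.278  0.4185]
basket_grip [([327.8, 229.0], 0.73, array([0.601, 0.194, 0.123]))]
basket_lip [([222.4, 205.9], 0.93, array([0.4954, 0.2108, 0.04  ])), ([32.7, 94.0], 0.61, array([0.3407, 0.3444, 0.04  ]))]
basket_floor [([18.3, 198.9], 0.87, array([0.2766, 0.2495, 0.028 ])), ([327.4, 205.7], 0.77, array([0.6014, 0.1923, 0.028 ])), ([485.5, 309.5], 0.61, array([0.7653, 0.0437, 0.028 ]))]
block1 [(array([340., 239.]), 0.97, array([0.6091, 0.1564, 0.034 ])), (array([369., 178.]), 0.87, array([0.6472, 0.2163, 0.034 ])), (array([496., 174.]), 0.77, array([0.7756, 0.2011, 0.034 ])), (array([284., 205.]), 0.56, array([0.5574, 0.2007, 0.034 ]))]
slug1 [(array([286., 238.]), 0.73, array([0.5522, 0.1653, 0.034 ])), (array([374., 237.]), 0.63, array([0.6455, 0.1526, 0.034 ])), (array([290., 172.]), 0.48, array([0.569 , 0.2331, 0.034 ]))]
[    0   319   640   161 36471] [301.6287 437.1188]
[582  51  11  11  86] [587.1977  55.8721]
[584  92  11  10  80] [588.975  96.575]
[632  38   8  12  78] [635.8846  43.8974]
```

View pics/w1.png

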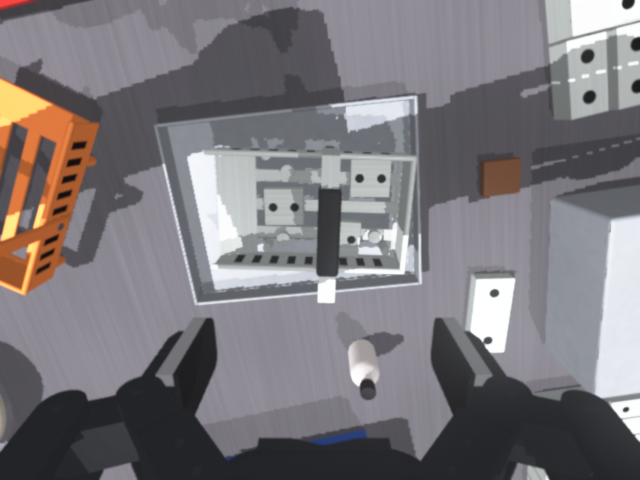

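Wrist view: the steel basket is in the pan, with the black grip from about (331,189) to (328,275), lip edge at ~(217,207), and blocks at (283,206), (370,178) and (345,238). Refining grip axis and pan pose.

```bash
python3 - <<'E'
from h import *
np.set_printoptions(precision=4,suppress=True)
w=env.get_image('wrist')
v=w['color'].max(2);roi=np.zeros((480,640),np.uint8);roi[180:285,310:350]=1
k=((v<75)*roi).astype(np.uint8);n,lab,st,ce=cv2.connectedComponentsWithStats(k);i=1+np.argmax(st[1:,4]);print(st[i])
pts=np.argwhere(lab==i)[:,::-1].astype(float)
W=np.array([atz(w,x,.130)[:2] for x in pts]);mu=W.mean(0);u,s,vv=np.linalg.svd(W-mu,full_matrices=False)
print('grip',mu,np.degrees(np.arctan2(*vv[0][::-1])),np.ptp((W-mu)@vv[0]),np.ptp((W-mu)@vv[1]))
q=[(157,127),(417,97),(421,283),(198,303)]
P=np.array([atz(w,x,.03)[:2] for x in q]);print('pan',P,P.mean(0),[np.degrees(np.arctan2(*(P[a]-P[b])[::-1])) for a,b in((1,0),(2,3),(0,3),(1,2))],[np.linalg.norm(P[i]-P[i-1]) for i in range(4)])
E
```

```text
[ 317  188   30   88 1869]
grip [0.6014 0.1931] -99.1393503371499 0.07213834397454136 0.023758456082948853
pan [[0.4467 0.2971]
 [0.7028 0.2853]
 [0.6923 0.0893]
 [0.4379 0.1031]] [0.5699 0.1937] [np.float64(-2.626319512743239), np.float64(-3.1004135295793303), np.float64(87.3859037791585), np.float64(86.93758691079172)] [np.float64(0.19419043068246905), np.float64(0.2562922970945363), np.float64(0.19630414564207396), np.float64(0.2547654814792111)]
```

Request:
move_arm(plan=[[0,0,0,-0.4,0.35,3,0.2],[0,0,0,-0.4,0.35,6,0.2],[0,0,0,-0.4,0.35,9,0.2],[0,0,0,-0.4,0.35,11.5,0.2],[0,0,0,-0.4,0.35,13.5,0.2]])

```text
time_s: 5.25
position: [0.6007, 0.1938, 0.1397]
tool_rot: [[0.152, 0.988, -0.001], [0.988, -0.152, -0.0], [-0.0, -0.001, -1.0]]
ft_force: [0.2, -0.1, 0.3]
grip_width: 0.0515
gripper_force: 0.0
```

Request:
move_arm(plan=[[0,0,0,0,0,1.2,0.2],[0,0,0,0,0,2.4,0.2],[0,0,0,0,0,3.3,0.2],[0,0,0,0,0,3.7,0.2],[0,0,0,0,0,3.7,0.2]])

```text
time_s: 5.75
position: [0.6011, 0.1939, 0.1042]
tool_rot: [[0.152, 0.988, -0.0], [0.988, -0.152, -0.0], [-0.0, -0.0, -1.0]]
ft_force: [-0.3, 0.3, 0.3]
grip_width: 0.0512
gripper_force: 0.0
```

Request:
move_arm(plan=[[0,0,0,0,0,0,-0.2],[0,0,0,0,0,0,-0.4],[0,0,0,0,0,0,-0.5],[0,0,0,0,0,0,-0.6],[0,0,0,0,0,0,-0.7]], squeeze=30)

```text
time_s: 6.25
position: [0.6013, 0.194, 0.1048]
tool_rot: [[0.152, 0.988, 0.001], [0.988, -0.152, 0.0], [0.0, 0.001, -1.0]]
ft_force: [0.1, 0.0, 3.6]
grip_width: 0.0175
gripper_force: 29.1
```

Request:
move_arm(plan=[[0,0,0,0,0,0,-0.8],[0,0,0,0,0,0,-1],[0,0,0,0,0,0,-1],[0,0,0,0,0,0,-1],[0,0,0,0,0,0,-1]])

```text
time_s: 6.75
position: [0.6013, 0.194, 0.1048]
tool_rot: [[0.152, 0.988, 0.001], [0.988, -0.152, 0.0], [0.0, 0.001, -1.0]]
ft_force: [-0.9, -0.4, 5.3]
grip_width: 0.0179
gripper_force: 29.4
```

Request:
move_arm(plan=[[0,0,0,0,0,0,-1],[0,0,0,0,0,0,-1],[0,0,0,0,0,-0.3,-1],[0,0,0,0,0,-0.8,-1],[0,0,0,0,0,-1.5,-1]], squeeze=110)

```text
time_s: 7.25
position: [0.6003, 0.1938, 0.1182]
tool_rot: [[0.151, 0.988, -0.003], [0.988, -0.151, -0.0], [-0.001, -0.003, -1.0]]
ft_force: [0.5, -0.8, -8.9]
grip_width: 0.0162
gripper_force: 107.2
```

Request:
move_arm(plan=[[0,0,0,0,-0.3,-0.8,-1],[0,0,0,0,-0.6,-1.6,-1],[0,0,0,0,-0.9,-2.4,-1],[0,0,0,0,-1.2,-2.9,-1],[0,0,0,0,-1.4,-3.1,-1]])

```text
time_s: 7.75
position: [0.587, 0.1962, 0.1512]
tool_rot: [[0.151, 0.988, 0.001], [0.988, -0.151, 0.0], [0.0, 0.001, -1.0]]
ft_force: [0.2, -0.0, -7.6]
grip_width: 0.0164
gripper_force: 107.2
```

Request:
move_arm(plan=[[0,5,0,-0.66,0,0.03,-1],[0,11,0,-1.45,0,0.14,-1],[0,17,0,-2.22,0,0.33,-1],[0,22,0,-2.85,0,0.55,-1],[0,22,0,-2.85,0,0.55,-1]])

```text
time_s: 8.25
position: [0.5825, 0.1654, 0.1438]
tool_rot: [[0.144, 0.988, 0.056], [0.916, -0.155, 0.37], [0.374, -0.002, -0.927]]
ft_force: [-0.1, -0.8, -8.0]
grip_width: 0.0165
gripper_force: 107.5
```

```bash
python3 - <<'E'
from h import *
w=env.get_image('wrist');s=env.get_image('side')
A=cv2.resize(w['color'][90:330,150:450],(400,320));B=cv2.resize(s['color'][220:340,190:340],(400,320),interpolation=cv2.INTER_CUBIC)
save(w,'s1',np.hstack([A,B]))
E
```

```text
(no output)
```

View pics/s1.png

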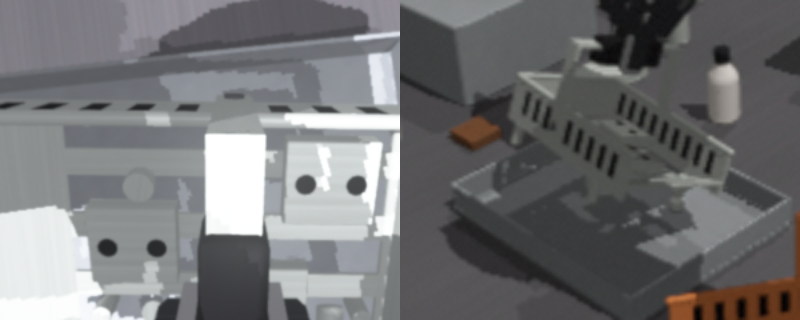

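Rolled right-side-down: a slug still lies against the left block (~(138,185)), grip is firm. Roll the other way and repeat.

Request:
move_arm(plan=[[0,-8,0,1.06,0,0.07,-1],[0,-16,0,2.09,0,0.29,-1],[0,-24,0,3.09,0,0.66,-1],[0,-32,0,4.03,0,1.16,-1],[0,-40,0,4.89,0,1.78,-1]])

```text
time_s: 8.85
position: [0.5911, 0.2219, 0.1483]
tool_rot: [[0.145, 0.989, -0.042], [0.939, -0.151, -0.31], [-0.313, 0.005, -0.95]]
ft_force: [0.4, -1.0, -9.2]
grip_width: 0.0167
gripper_force: 107.6
```

Request:
move_arm(plan=[[0,-6,0,0.79,0,0.04,-1],[0,-6,0,0.79,0,0.04,-1],[0,-6,0,0.79,0,0.04,-1],[0,2,0,-0.27,0,0,-1],[0,10,0,-1.32,0,0.12,-1]])

```text
time_s: 9.35
position: [0.5891, 0.2071, 0.1506]
tool_rot: [[0.15, 0.989, -0.017], [0.98, -0.151, -0.132], [-0.133, 0.003, -0.991]]
ft_force: [-0.7, -0.6, -7.8]
grip_width: 0.0164
gripper_force: 107.8
```

Request:
move_arm(plan=[[0,8,0,-1.06,0,0.07,-1],[0,16,0,-2.09,0,0.29,-1],[0,24,0,-3.09,0,0.66,-1],[0,32,0,-4.03,0,1.16,-1],[0,37,0,-4.57,0,1.53,-1]])

```text
time_s: 9.85
position: [0.5817, 0.1568, 0.1419]
tool_rot: [[0.134, 0.988, 0.078], [0.863, -0.155, 0.481], [0.487, 0.003, -0.873]]
ft_force: [-0.0, 0.4, -8.6]
grip_width: 0.0166
gripper_force: 107.9
```

Request:
move_arm(plan=[[0,0,0,0,0,0,-1],[0,0,0,0,0,0,-1],[0,-8,0,1.06,0,0.07,-1],[0,-16,0,2.09,0,0.29,-1],[0,-23,0,2.97,0,0.6,-1]])

```text
time_s: 10.35
position: [0.5867, 0.1897, 0.1524]
tool_rot: [[0.15, 0.988, 0.02], [0.984, -0.152, 0.097], [0.099, 0.006, -0.995]]
ft_force: [-0.1, 0.1, -8.5]
grip_width: 0.0162
gripper_force: 107.9
```

```bash
python3 - <<'E'
from h import *
np.set_printoptions(precision=3,suppress=True)
w=env.get_image('wrist');s=env.get_image('side')
A=cv2.resize(w['color'][90:330,150:450],(400,320));B=cv2.resize(s['color'][220:340,190:340],(400,320),interpolation=cv2.INTER_CUBIC)
save(w,'s2',np.hstack([A,B]))
for n in('block1','slug1'):
  for nm,p in(('w',w),('s',s)): print(n,nm,[(np.round(d['pixel']).tolist(),round(d['conf'],2)) for d in env.tip_of(n,p)[:8]])
print(np.array(env.observe()['tool_rot']))
E
```

```text
block1 w [([577.0, 202.0], 0.96), ([400.0, 224.0], 0.82), ([253.0, 267.0], 0.7), ([350.0, 313.0], 0.64)]
block1 s [([273.0, 262.0], 0.62), ([276.0, 280.0], 0.6), ([217.0, 270.0], 0.44), ([247.0, 267.0], 0.36)]
slug1 w [([380.0, 287.0], 0.5)]
slug1 s [([272.0, 307.0], 0.6), ([292.0, 299.0], 0.38)]
[[ 0.151  0.988  0.016]
 [ 0.983 -0.152  0.104]
 [ 0.105 -0.    -0.994]]
```

View pics/s2.png

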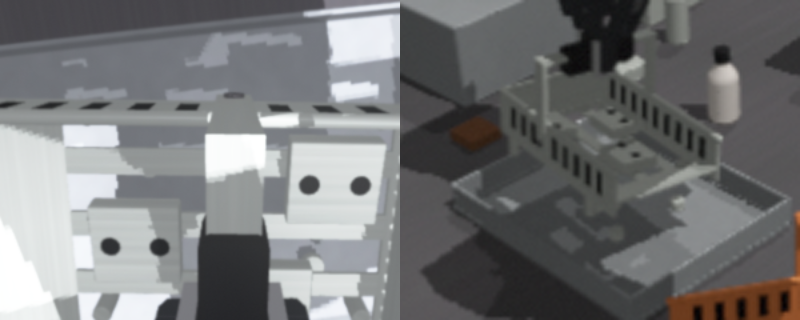

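Request:
move_arm(plan=[[0,-8,0,1.06,0,0.07,-1],[0,-16,0,2.09,0,0.29,-1],[0,-24,0,3.09,0,0.66,-1],[0,-32,0,4.03,0,1.16,-1],[0,-36,0,4.47,0,1.45,-1]])

```text
time_s: 11.15
position: [0.5929, 0.2352, 0.1389]
tool_rot: [[0.13, 0.989, -0.077], [0.855, -0.151, -0.496], [-0.502, -0.001, -0.865]]
ft_force: [-0.5, -0.0, -8.9]
grip_width: 0.0168
gripper_force: 108.2
```

Request:
move_arm(plan=[[0,0,0,0.8,0,0,-1],[0,0,0,-0.8,0,0,-1],[0,0,0,0.8,0,0,-1],[0,0,0,-0.8,0,0,-1],[0,0,0,0,0,0,-1]])

```text
time_s: 11.65
position: [0.5938, 0.231, 0.1425]
tool_rot: [[0.136, 0.988, -0.075], [0.856, -0.155, -0.492], [-0.498, 0.003, -0.867]]
ft_force: [0.7, 0.8, -7.8]
grip_width: 0.0164
gripper_force: 108.6
```

Request:
move_arm(plan=[[0,8,0,-1.06,0,0.07,-1],[0,16,0,-2.09,0,0.29,-1],[0,24,0,-3.09,0,0.66,-1],[0,32,0,-4.03,0,1.16,-1],[0,40,0,-4.89,0,1.78,-1]])

```text
time_s: 12.15
position: [0.5854, 0.1815, 0.151]
tool_rot: [[0.15, 0.988, 0.031], [0.972, -0.154, 0.176], [0.179, 0.004, -0.984]]
ft_force: [-0.6, 0.4, -7.4]
grip_width: 0.0162
gripper_force: 108.6
```

Request:
move_arm(plan=[[0,8,0,-1.06,0,0.07,-1],[0,16,0,-2.09,0,0.29,-1],[0,16,0,-1.3,0,0.29,-1],[0,16,0,-2.6,0,0.29,-1],[0,16,0,-2.09,0,0.29,-1]])

```text
time_s: 12.65
position: [0.5822, 0.1611, 0.1428]
tool_rot: [[0.138, 0.988, 0.067], [0.889, -0.153, 0.431], [0.436, 0.001, -0.9]]
ft_force: [0.6, -0.2, -7.1]
grip_width: 0.0163
gripper_force: 109.0
```

Request:
move_arm(plan=[[0,-8,0,1.06,0,0.07,-1],[0,-16,0,2.09,0,0.29,-1],[0,-23,0,2.97,0,0.6,-1],[0,-26,0,3.33,0,0.77,-1],[0,-26,0,3.33,0,0.77,-1]])

```text
time_s: 13.15
position: [0.587, 0.1986, 0.1508]
tool_rot: [[0.148, 0.989, 0.001], [0.989, -0.148, -0.0], [0.0, 0.001, -1.0]]
ft_force: [-0.5, 0.2, -6.7]
grip_width: 0.0165
gripper_force: 108.9
```

```bash
cat >> h.py <<'E'
def T():
    o=env.observe();return np.array(o['tool_rot']),np.array(o['position'])
def rect(p,z=.025,s=2.5,frame=None):
    # rectified map of basket plane z (basket frame): columns x -120..90 mm, rows y +65..-65
    R,t=T(); xs=np.arange(-120,90,1/s);ys=np.arange(65,-65,-1/s);X,Y=np.meshgrid(xs/1e3,ys/1e3)
    tool=np.stack([Y,X,np.full_like(X,.101-z)],-1).reshape(-1,3)
    uv=proj(p,tool@R.T+t).reshape(X.shape+(2,)).astype(np.float32)
    return cv2.remap(p['color'],uv[...,0],uv[...,1],cv2.INTER_CUBIC)
E
python3 - <<'E'
from h import *
np.set_printoptions(precision=3,suppress=True)
w=env.get_image('wrist');s=env.get_image('side');print(T())
A=rect(w);B=cv2.resize(s['color'][255:335,200:350],(525,280),interpolation=cv2.INTER_CUBIC)
C=np.vstack([A[:,:525],B]);save(w,'s3',C);print(C.shape)
E
```

```text
(array([[ 0.151,  0.989,  0.   ],
       [ 0.989, -0.151,  0.001],
       [ 0.001, -0.   , -1.   ]]), array([0.587, 0.196, 0.15 ]))
(605, 525, 3)
```

View pics/s3.png

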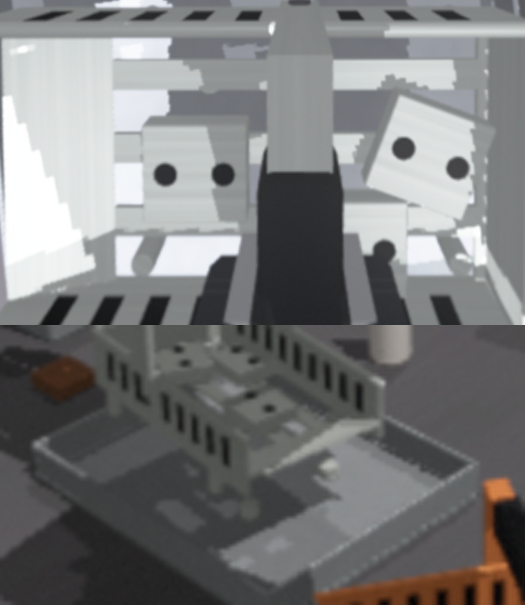

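A bright spot at (470,245), basket (68,-33), may be a slug left on the right web by the back wall. The pan shows slugs at (330,467) and (248,505). I'll do more rolls, with a slight pitch to free anything jammed.

Request:
move_arm(plan=[[-5,0,0,0,-0.66,0.03,-1],[-9,0,0,0,-1.19,0.09,-1],[-9,0,0,0,-1.19,0.09,-1],[-9,0,0,0,-1.19,0.09,-1],[-9,0,0,0,-1.19,0.09,-1]])

```text
time_s: 13.75
position: [0.5763, 0.1973, 0.1497]
tool_rot: [[0.153, 0.976, 0.154], [0.988, -0.151, -0.023], [0.001, 0.156, -0.988]]
ft_force: [-0.4, 0.5, -8.5]
grip_width: 0.0166
gripper_force: 108.9
```

Request:
move_arm(plan=[[0,-8,0,1.06,0,0.07,-1],[0,-16,0,2.09,0,0.29,-1],[0,-24,0,3.09,0,0.66,-1],[0,-28,0,3.57,0,0.89,-1],[0,-28,0,3.57,0,0.89,-1]])

```text
time_s: 14.25
position: [0.5826, 0.2352, 0.1383]
tool_rot: [[0.203, 0.977, 0.064], [0.863, -0.148, -0.484], [-0.463, 0.153, -0.873]]
ft_force: [-0.6, -0.0, -8.6]
grip_width: 0.0166
gripper_force: 109.0
```

Request:
move_arm(plan=[[0,8,0,-1.06,0,0.07,-1],[0,16,0,-2.09,0,0.29,-1],[0,24,0,-3.09,0,0.66,-1],[0,32,0,-4.03,0,1.16,-1],[0,40,0,-4.89,0,1.78,-1]])

```text
time_s: 14.75
position: [0.5739, 0.1804, 0.1499]
tool_rot: [[0.116, 0.975, 0.189], [0.971, -0.152, 0.187], [0.211, 0.162, -0.964]]
ft_force: [-0.8, 0.4, -9.0]
grip_width: 0.0162
gripper_force: 108.9
```

Request:
move_arm(plan=[[0,8,0,-1.06,0,0.07,-1],[0,16,0,-2.09,0,0.29,-1],[0,16,0,-2.09,0,0.29,-1],[0,8,0,-1.06,0,0.07,-1],[0,0,0,0,0,0,-1]])

```text
time_s: 15.25
position: [0.5746, 0.1798, 0.1494]
tool_rot: [[0.122, 0.975, 0.187], [0.972, -0.155, 0.174], [0.199, 0.161, -0.967]]
ft_force: [-0.8, 0.6, -10.0]
grip_width: 0.016
gripper_force: 109.2
```

Request:
move_arm(plan=[[0,-6,0,0.79,0,0.04,-1],[0,-12,0,1.58,0,0.17,-1],[8,-12,0,1.58,1.06,0.24,-1],[15,-12,0,1.58,1.97,0.43,-1],[15,-12,0,1.58,1.97,0.43,-1]])

```text
time_s: 15.75
position: [0.5982, 0.1945, 0.1499]
tool_rot: [[0.127, 0.987, -0.1], [0.992, -0.127, 0.01], [-0.003, -0.101, -0.995]]
ft_force: [0.7, -0.7, -8.1]
grip_width: 0.0165
gripper_force: 109.4
```

```bash
python3 - <<'E'
from h import *
np.set_printoptions(precision=3,suppress=True)
w=env.get_image('wrist');s=env.get_image('side');print(T())
A=rect(w);B=cv2.resize(s['color'][255:335,200:350],(525,280),interpolation=cv2.INTER_CUBIC)
C=np.vstack([A[:,:525],B])[:600];save(w,'s4',C)
for n in('block1','slug1'):
  for nm,p in(('w',w),('s',s)): print(n,nm,[(np.round(d['pixel']).tolist(),round(d['conf'],2)) for d in env.tip_of(n,p)[:8]])
E
```

```text
(array([[ 0.126,  0.987, -0.099],
       [ 0.992, -0.126,  0.01 ],
       [-0.003, -0.099, -0.995]]), array([0.596, 0.195, 0.15 ]))
block1 w [([276.0, 302.0], 0.83), ([215.0, 311.0], 0.82), ([604.0, 205.0], 0.69)]
block1 s [([294.0, 273.0], 0.64), ([270.0, 268.0], 0.6), ([283.0, 272.0], 0.51), ([219.0, 274.0], 0.43)]
slug1 w [([270.0, 202.0], 0.59), ([387.0, 282.0], 0.53)]
slug1 s [([290.0, 293.0], 0.52), ([268.0, 307.0], 0.36)]
```

View pics/s4.png

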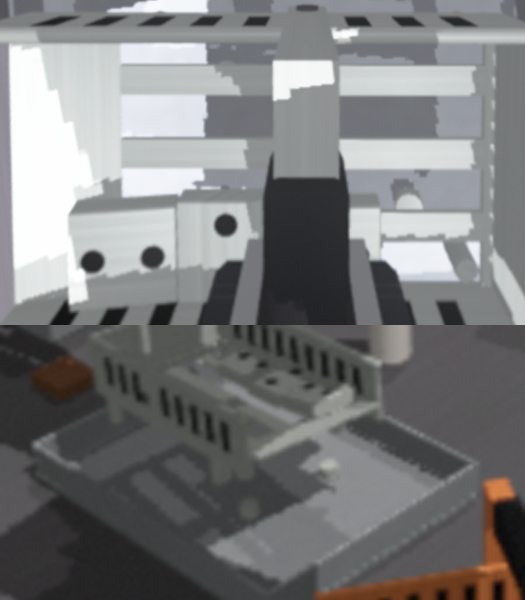

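Three blocks are now along the right side, one just at the foot of the lip. Slugs are visible in the pan. I'll slide the blocks back and to the left, nose-up, to uncover the right webs.

Request:
move_arm(plan=[[8,0,0,0,1.06,0.07,-1],[12,0,0,0,1.58,0.17,-1],[12,0,0,0,1.58,0.17,-1],[12,0,0,0,1.58,0.17,-1],[12,0,0,0,1.58,0.17,-1]])

```text
time_s: 16.55
position: [0.6101, 0.1938, 0.1475]
tool_rot: [[0.124, 0.945, -0.303], [0.992, -0.119, 0.036], [-0.002, -0.305, -0.952]]
ft_force: [-0.5, 0.5, -6.7]
grip_width: 0.0164
gripper_force: 109.5
```

Request:
move_arm(plan=[[0,-8,0,1.06,0,0.07,-1],[0,-16,0,2.09,0,0.29,-1],[0,-24,0,3.09,0,0.66,-1],[0,-28,0,3.57,0,0.89,-1],[0,-28,0,3.57,0,0.89,-1]])

```text
time_s: 17.05
position: [0.611, 0.2321, 0.1371]
tool_rot: [[-0.038, 0.944, -0.327], [0.893, -0.114, -0.435], [-0.448, -0.308, -0.839]]
ft_force: [0.8, 0.5, -8.3]
grip_width: 0.0162
gripper_force: 109.6
```

Request:
move_arm(plan=[[0,0,0,0,0,0,-1],[0,8,0,-1.06,0,0.07,-1],[0,16,0,-2.09,0,0.29,-1],[0,24,0,-3.09,0,0.66,-1],[0,28,0,-3.57,0,0.89,-1]])

```text
time_s: 17.55
position: [0.6113, 0.1898, 0.1494]
tool_rot: [[0.132, 0.945, -0.3], [0.991, -0.125, 0.043], [0.003, -0.303, -0.953]]
ft_force: [-0.0, 0.1, -7.9]
grip_width: 0.0165
gripper_force: 109.5
```

```bash
python3 - <<'E'
from h import *
np.set_printoptions(precision=3,suppress=True)
w=env.get_image('wrist');s=env.get_image('side');print(T())
A=rect(w);B=cv2.resize(s['color'][255:335,200:350],(525,280),interpolation=cv2.INTER_CUBIC)
C=np.vstack([A[:,:525],B])[:600];save(w,'s5',C)
for n in('block1','slug1'):
  for nm,p in(('w',w),('s',s)): print(n,nm,[(np.round(d['pixel']).tolist(),round(d['conf'],2)) for d in env.tip_of(n,p)[:8]])
E
```

```text
(array([[ 0.131,  0.944, -0.302],
       [ 0.991, -0.125,  0.039],
       [-0.001, -0.305, -0.952]]), array([0.611, 0.189, 0.149]))
block1 w [([418.0, 238.0], 0.94), ([348.0, 233.0], 0.78)]
block1 s [([279.0, 271.0], 0.69), ([268.0, 252.0], 0.56), ([219.0, 272.0], 0.49)]
slug1 w [([408.0, 283.0], 0.62)]
slug1 s [([264.0, 297.0], 0.6), ([269.0, 299.0], 0.6), ([269.0, 308.0], 0.5), ([292.0, 293.0], 0.38), ([309.0, 263.0], 0.17)]
```

View pics/s5.png

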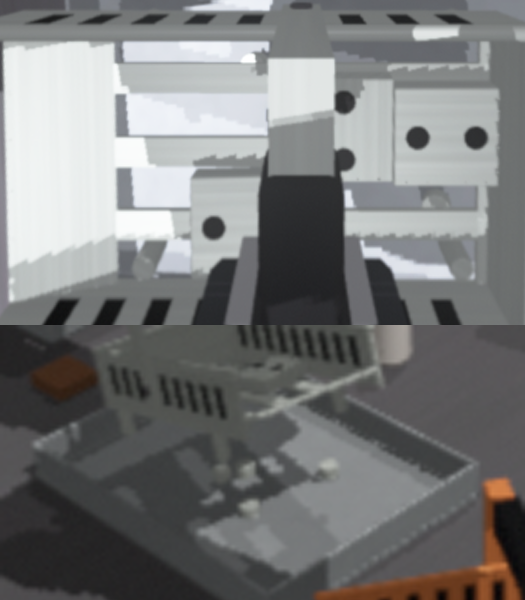

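Several slugs are now lying in the pan (side inset about (328,467), (250,508), (215,495), (245,473), (270,465)). I'll level out and raise the basket straight up to count them.

Request:
move_arm(plan=[[-4,0,0,0,-0.53,0.02,-1],[-8,0,0,0,-1.06,0.07,-1],[-12,0,0,0,-1.58,0.17,-1],[-13,0,0,0,-1.71,0.2,-1],[-13,0,0,0,-1.71,0.2,-1]])

```text
time_s: 18.35
position: [0.5932, 0.1965, 0.1503]
tool_rot: [[0.123, 0.989, -0.086], [0.992, -0.123, 0.008], [-0.002, -0.087, -0.996]]
ft_force: [0.2, -0.2, -7.5]
grip_width: 0.0165
gripper_force: 109.4
```

Request:
move_arm(plan=[[0,0,0,0,0,-1,-1],[0,0,0,0,0,-3,-1],[0,0,0,0,0,-5.5,-1],[0,0,0,0,0,-8,-1],[0,0,0,0,0,-10,-1]])

```text
time_s: 18.85
position: [0.6032, 0.1945, 0.2517]
tool_rot: [[0.125, 0.989, -0.084], [0.992, -0.125, 0.009], [-0.002, -0.085, -0.996]]
ft_force: [-0.1, 0.2, -7.4]
grip_width: 0.0163
gripper_force: 109.4
```

Request:
move_arm(plan=[[0,0,0,0,0,-1.5,-1],[0,0,0,0,0,-3,-1],[0,0,0,0,0,-4,-1],[0,0,0,0,0,-4.5,-1],[0,0,0,0,0,-4.5,-1]])

```text
time_s: 19.35
position: [0.6065, 0.1942, 0.2948]
tool_rot: [[0.125, 0.989, -0.085], [0.992, -0.124, 0.009], [-0.002, -0.085, -0.996]]
ft_force: [0.1, 0.2, -8.5]
grip_width: 0.0162
gripper_force: 109.4
```

```bash
python3 - <<'E'
from h import *
np.set_printoptions(precision=3,suppress=True)
w=env.get_image('wrist');s=env.get_image('side');print(T())
B=cv2.resize(s['color'][190:340,190:390],(800,600),interpolation=cv2.INTER_CUBIC)
save(w,'s6',B);save(w,'w6')
for n in('block1','slug1'):
  for nm,p in(('w',w),('s',s)): print(n,nm,[(np.round(d['pixel']).tolist(),round(d['conf'],2)) for d in env.tip_of(n,p)[:8]])
E
```

```text
(array([[ 0.125,  0.988, -0.086],
       [ 0.992, -0.124,  0.009],
       [-0.002, -0.087, -0.996]]), array([0.606, 0.194, 0.294]))
block1 w [([350.0, 232.0], 0.95), ([416.0, 241.0], 0.89), ([513.0, 175.0], 0.86), ([289.0, 296.0], 0.82)]
block1 s [([271.0, 216.0], 0.59), ([250.0, 216.0], 0.51), ([240.0, 218.0], 0.38)]
slug1 w [([290.0, 235.0], 0.46)]
slug1 s [([266.0, 294.0], 0.6), ([268.0, 309.0], 0.56), ([271.0, 281.0], 0.54), ([270.0, 297.0], 0.49), ([291.0, 295.0], 0.43)]
```

View pics/s6.png

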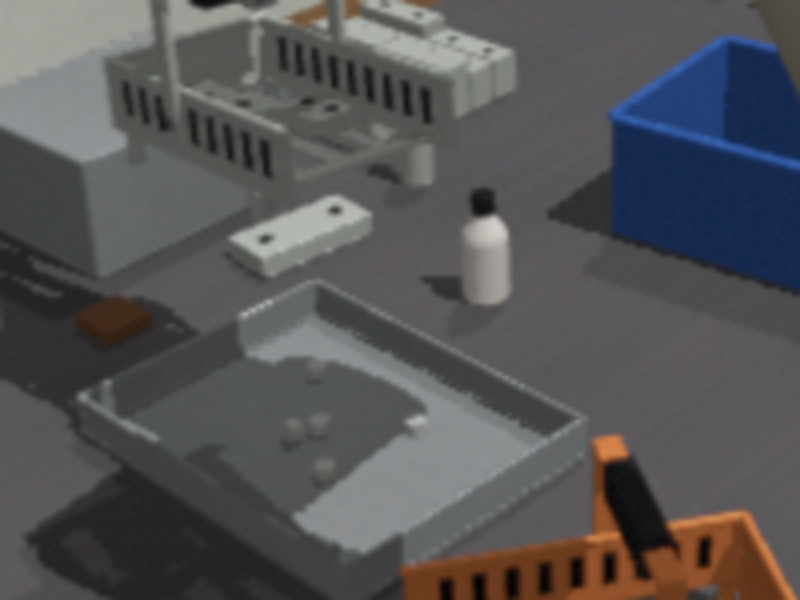

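All five slugs lie in the pan: inset (317,370), (292,432), (318,425), (322,470), (415,425). The detector finds three blocks in the basket. Carry it level to the bin.

Request:
move_arm(plan=[[0,0,0,-0.7,-0.04,0,-1],[0,0,0,-2.1,-0.11,0,-1],[0,0,0,-4.2,-0.22,0,-1],[0,0,0,-7,-0.37,0,-1],[0,0,0,-10.5,-0.55,0,-1]])

```text
time_s: 20.15
position: [0.587, 0.0894, 0.2952]
tool_rot: [[0.124, 0.989, -0.085], [0.992, -0.124, 0.009], [-0.002, -0.085, -0.996]]
ft_force: [1.2, -0.8, -7.6]
grip_width: 0.0165
gripper_force: 109.4
```

Request:
move_arm(plan=[[0,0,0,-3.5,-0.18,0,-1],[0,0,0,-7,-0.37,0,-1],[0,0,0,-10.5,-0.55,0,-1],[0,0,0,-14,-0.74,0,-1],[0,0,0,-17.5,-0.92,0,-1]])

```text
time_s: 20.65
position: [0.5556, -0.084, 0.2967]
tool_rot: [[0.125, 0.988, -0.085], [0.992, -0.125, 0.008], [-0.002, -0.085, -0.996]]
ft_force: [0.1, 0.5, -7.7]
grip_width: 0.0165
gripper_force: 109.4
```

Request:
move_arm(plan=[[0,0,0,-3.5,-0.18,0,-1],[0,0,0,-6.7,-0.35,0,-1],[0,0,0,-9.7,-0.5,0,-1],[0,0,0,-12.2,-0.63,0,-1],[0,0,0,-13.7,-0.7,0,-1]])

```text
time_s: 21.15
position: [0.5315, -0.2192, 0.2973]
tool_rot: [[0.127, 0.988, -0.085], [0.992, -0.127, 0.008], [-0.003, -0.085, -0.996]]
ft_force: [-0.5, 0.7, -7.7]
grip_width: 0.0167
gripper_force: 109.4
```

Request:
move_arm(plan=[[0,0,-2,-0.8,0,0,-1],[0,0,-5,-1.2,0,0,-1],[0,0,-8,-1.2,0,0,-1],[0,0,-11,-1.2,0,0,-1],[0,0,-12.5,-1.2,0,0,-1]])

```text
time_s: 21.65
position: [0.5309, -0.2287, 0.2973]
tool_rot: [[-0.094, 0.992, -0.085], [0.995, 0.095, 0.009], [0.017, -0.084, -0.996]]
ft_force: [0.1, -0.0, -7.7]
grip_width: 0.0165
gripper_force: 109.4
```

```bash
python3 - <<'E'
from h import *
np.set_printoptions(precision=4,suppress=True)
w=env.get_image('wrist');s=env.get_image('side');t=env.get_image('top');print(T());save(w,'w7');save(t,'t7')
for nm,p in(('w',w),('s',s),('t',t)):
  print(nm,[(np.round(d['pixel']).tolist(),round(d['conf'],2),atz(p,d['pixel'],.0)[:2]) for d in env.tip_of('bin',p)[:3]])
  for m in env.outline_of('bin',p)[:1]:
    k=m['mask'].astype(np.uint8);c=max(cv2.findContours(k,0,2)[0],key=cv2.contourArea)
    q=cv2.approxPolyDP(cv2.convexHull(c),8,True)[:,0];print(m['conf']);print(np.hstack([q,[atz(p,x,.1)[:2] for x in q.astype(float)]]))
print([(np.round(d['pixel']).tolist(),round(d['conf'],2)) for d in env.tip_of('block1',w)[:8]])
# fit bin blue rim at top (initial image)
a=cv2.cvtColor(cv2.imread('pics/top0.png'),cv2.COLOR_BGR2HSV)
k=cv2.inRange(a,(95,100,40),(130,255,255));k[:,:360]=0;k[:,450:]=0
c=max(cv2.findContours(k,0,2)[0],key=cv2.contourArea);q=cv2.approxPolyDP(cv2.convexHull(c),5,True)[:,0]
print('blue');print(np.hstack([q,[atz(t,x,.1)[:2] for x in q.astype(float)]]))
E
```

```text
(array([[-0.0916,  0.9922, -0.0848],
       [ 0.9957,  0.0926,  0.0087],
       [ 0.0165, -0.0836, -0.9964]]), array([ 0.5311, -0.2286,  0.2973]))
w [([311.0, 198.0], 0.6, array([ 0.4915, -0.2351]))]
0.69
[[444.     152.       0.6124  -0.1629]
 [183.     157.       0.3808  -0.1907]
 [170.     119.       0.3692  -0.1584]
 [436.     113.       0.6     -0.1321]]
s [([391.0, 246.0], 0.62, array([ 0.4958, -0.2406]))]
0.67
[[343.     218.       0.6038  -0.1414]
 [370.     200.       0.6205  -0.3   ]
 [387.     203.       0.5644  -0.3137]
 [394.     261.       0.3475  -0.0256]
 [344.     247.       0.4899  -0.0039]]
t []
0.68
[[384.     217.       0.6143  -0.1687]
 [376.     255.       0.491   -0.1419]
 [372.     224.       0.5912  -0.1297]]
[([351.0, 235.0], 0.78), ([414.0, 240.0], 0.75), ([294.0, 299.0], 0.58)]
blue
[[426.     213.       0.6284  -0.3058]
 [437.     286.       0.3923  -0.3373]
 [382.     295.       0.3634  -0.1604]
 [372.     220.       0.6043  -0.1298]]
```

Bin centre ≈ (0.495, -0.233), yaw ≈ 6°, and the basket is aligned over it with its three blocks. Lower and tip gradually.

Request:
move_arm(plan=[[0,0,0,0,0,1.5,-1],[0,0,0,0,0.1,3,-1],[0,0,0,0,0.3,4.5,-1],[0,0,0,0,0.5,5.5,-1],[0,0,0,0,0.5,6,-1]])

```text
time_s: 22.65
position: [0.5311, -0.2275, 0.2361]
tool_rot: [[-0.092, 0.992, -0.086], [0.996, 0.094, 0.009], [0.017, -0.085, -0.996]]
ft_force: [0.2, 0.1, -8.6]
grip_width: 0.0167
gripper_force: 109.5
```

Request:
move_arm(plan=[[-4,0,0,0,0.13,0,-1],[-8,0,0,0,0.26,-0.02,-1],[-12,0,0,0,0.4,-0.04,-1],[-16,0,0,0,0.52,-0.07,-1],[-20,0,0,0,0.65,-0.11,-1]])

```text
time_s: 23.15
position: [0.5375, -0.2272, 0.2382]
tool_rot: [[-0.092, 0.961, 0.262], [0.996, 0.085, 0.039], [0.016, 0.264, -0.964]]
ft_force: [1.0, 0.4, -7.9]
grip_width: 0.0163
gripper_force: 109.5
```

Request:
move_arm(plan=[[-4,0,0,0,0.13,0,-1],[-8,0,0,0,0.26,-0.02,-1],[-12,0,0,0,0.4,-0.04,-1],[-16,0,0,0,0.52,-0.07,-1],[-20,0,0,0,0.65,-0.11,-1]])

```text
time_s: 23.65
position: [0.5435, -0.2267, 0.2411]
tool_rot: [[-0.093, 0.813, 0.575], [0.996, 0.067, 0.066], [0.015, 0.578, -0.816]]
ft_force: [0.4, 0.7, -5.6]
grip_width: 0.0162
gripper_force: 110.2
```

Request:
move_arm(plan=[[-4,0,0,0,0.13,0,-1],[-8,0,0,0,0.26,-0.02,-1],[-12,0,0,0,0.4,-0.04,-1],[-15,0,0,0,0.5,-0.07,-1],[-15,0,0,0,0.5,-0.07,-1]])

```text
time_s: 24.15
position: [0.5469, -0.2266, 0.2441]
tool_rot: [[-0.092, 0.638, 0.764], [0.996, 0.047, 0.081], [0.016, 0.768, -0.64]]
ft_force: [-0.1, -0.6, -3.4]
grip_width: 0.0161
gripper_force: 110.7
```

Request:
move_arm(plan=[[0,0,0,0,0,0,-1],[0,0,0,0,0,0,-1],[0,0,0,0,0,0,-1],[0,0,0,0,0,0,-1],[0,0,0,0,0,0,-1]])

```text
time_s: 24.65
position: [0.5474, -0.2262, 0.2439]
tool_rot: [[-0.093, 0.639, 0.764], [0.996, 0.047, 0.082], [0.016, 0.768, -0.64]]
ft_force: [0.6, 0.4, -3.1]
grip_width: 0.016
gripper_force: 110.7
```

```bash
python3 - <<'E'
from h import *
np.set_printoptions(precision=4,suppress=True)
w=env.get_image('wrist');t=env.get_image('top');s=env.get_image('side');print(T());save(w,'w8');save(t,'t8')
for nm,p in(('w',w),('t',t),('s',s)):
  print(nm,[(np.round(d['pixel']).tolist(),round(d['conf'],2),atz(p,d['pixel'],.01)[:2]) for d in env.tip_of('block1',p)[:8]])
E
```

```text
(array([[-0.0924,  0.6386,  0.764 ],
       [ 0.9956,  0.0466,  0.0816],
       [ 0.0165,  0.7681, -0.6401]]), array([ 0.5473, -0.2263,  0.2438]))
w []
t [([402.0, 283.0], 0.63, array([ 0.405 , -0.2406])), ([274.0, 170.0], 0.53, array([0.7933, 0.1982])), ([396.0, 274.0], 0.46, array([ 0.436 , -0.2199]))]
s [([294.0, 295.0], 0.57, array([0.5312, 0.1504])), ([215.0, 272.0], 0.47, array([0.782 , 0.2081])), ([270.0, 300.0], 0.36, array([0.5641, 0.203 ]))]
```

The wrist force dropped to 3.1 N, which is the empty basket alone, so all blocks are out. Level, rise, and meanwhile locate slugs against the leg landing spots.

Request:
move_arm(plan=[[7,0,0,0,-0.23,-0.5,-1],[14,0,0,0,-0.46,-1,-1],[21,0,0,0,-0.68,-1.5,-1],[28,0,0,0,-0.89,-2,-1],[35,0,0,0,-1.1,-2.5,-1]])

```text
time_s: 25.45
position: [0.5209, -0.2289, 0.2521]
tool_rot: [[-0.091, 0.962, 0.256], [0.996, 0.084, 0.039], [0.016, 0.258, -0.966]]
ft_force: [-0.5, 0.2, -5.1]
grip_width: 0.0162
gripper_force: 110.4
```

Request:
move_arm(plan=[[6,0,0,0,0,-1.5,-1],[12,0,0,0,0,-3,-1],[15,0,0,0,0,-4,-1],[15,0,0,0,0,-4.5,-1],[15,0,0,0,0,-4.5,-1]])

```text
time_s: 25.95
position: [0.5097, -0.2305, 0.295]
tool_rot: [[-0.093, 0.996, 0.004], [0.996, 0.092, 0.017], [0.017, 0.006, -1.0]]
ft_force: [-0.1, 0.9, -3.8]
grip_width: 0.0165
gripper_force: 110.5
```

```bash
python3 - <<'E'
from h import *
np.set_printoptions(precision=4,suppress=True)
w=env.get_image('wrist');t=env.get_image('top');s=env.get_image('side');print(T());save(w,'w9');save(t,'t9')
for nm,p in(('w',w),('t',t)):
  print(nm,[(np.round(d['pixel']).tolist(),round(d['conf'],2),atz(p,d['pixel'],.01)[:2]) for d in env.tip_of('block1',p)[:8]])
a=np.radians(-4);ex=np.array([np.cos(a),np.sin(a)]);ey=np.array([-ex[1],ex[0]])
c=np.array([.587,.193])
S=np.array([[317,370],[292,432],[318,425],[322,470],[415,425]])/4+190
for q in S:
  X=atz(s,q,.0075)[:2]; print('slug side',q,X,[round(1e3*float((X-c)@ex)),round(1e3*float((X-c)@ey))])
for d in env.tip_of('slug1',t)[:8]:
  X=atz(t,d['pixel'],.0075)[:2]; print('top',d['pixel'],d['conf'],X,[round(1e3*float((X-c)@ex)),round(1e3*float((X-c)@ey))])
P=atz(s,(0,0),0)
q=np.array([[80,397],[583,420],[318,285],[355,560]])/4+190
for x in q: print('pan corner side',atz(s,x,.03)[:2])
# inset: wrist rect basket, + top bin & pan
A=rect(w);B=cv2.resize(t['color'][190:300,230:450],(525,263),interpolation=cv2.INTER_CUBIC)
save(w,'s10',np.vstack([A[:,:525],B]))
E
```

```text
(array([[-0.0918,  0.9958,  0.0021],
       [ 0.9956,  0.0918,  0.0178],
       [ 0.0176,  0.0037, -0.9998]]), array([ 0.5091, -0.2306,  0.2942]))
w [([228.0, 208.0], 0.79, array([ 0.403 , -0.2519])), ([256.0, 175.0], 0.7, array([ 0.4337, -0.2116])), ([225.0, 238.0], 0.64, array([ 0.3998, -0.2881]))]
t [([274.0, 169.0], 0.53, array([0.7943, 0.1982]))]
slug side [269.25 282.5 ] [0.6275 0.1459] [44, -44]
slug side [263. 298.] [0.5869 0.2062] [-1, 13]
slug side [269.5  296.25] [0.5797 0.1903] [-7, -3]
slug side [270.5 307.5] [0.5421 0.2225] [-47, 26]
slug side [293.75 296.25] [0.5312 0.1507] [-53, -46]
pan corner side [0.6958 0.2865]
pan corner side [0.4303 0.1032]
pan corner side [0.6802 0.0928]
pan corner side [0.4417 0.2903]
```

View pics/s10.png

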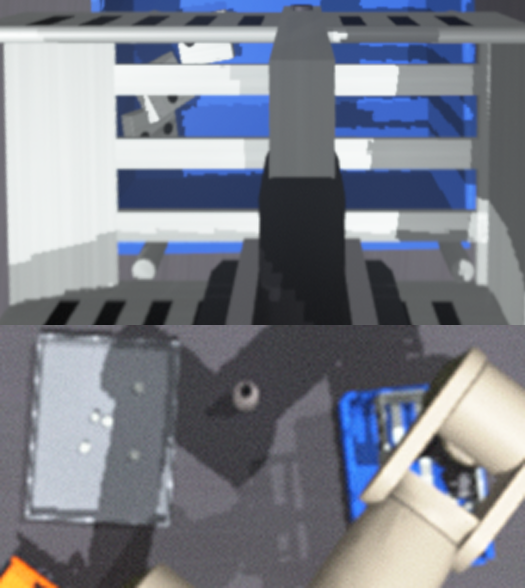

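```bash
python3 - <<'E'
from h import *
np.set_printoptions(precision=4,suppress=True)
w=env.get_image('wrist');t=env.get_image('top');R,p=T()
cam=R.T@(-np.array(w['R']).T@w['t']-p); cb=np.array([cam[1],cam[0],.101-cam[2]])
F=[]
for u in((143,270),(465,270)):
  ap=np.array([-120+u[0]/2.5,65-u[1]/2.5,25])/1e3; F.append(cb+(ap-cb)*(cb[2]-.002)/(cb[2]-.025))
print('cam',cb,'feet',np.array(F)*1e3)
S=np.array([atz(t,(230+x/2.386,190+(y-325)/2.39),.0075)[:2] for x,y in((138,387),(96,414),(107,421),(84,448),(135,455))]);print(S)
L=np.array([[sx,sy] for sx in(F[0][0],F[1][0]) for sy in(-abs(F[0][1]),abs(F[0][1]))])
pc=np.array([.5695,.1935])
best=[]
for yaw in(-3,-6,0):
  a=np.radians(yaw);M=np.array([[np.cos(a),-np.sin(a)],[np.sin(a),np.cos(a)]])
  a0=np.radians(-3);M0=np.array([[np.cos(a0),-np.sin(a0)],[np.sin(a0),np.cos(a0)]])
  for dx in range(5,31,5):
    for dy in range(-20,21,5):
      o=pc+M0@(np.array([dx,dy])/1e3);W=o+L@M.T
      best.append((1e3*np.min(np.linalg.norm(W[:,None]-S[None],axis=2)),yaw,dx,dy,o))
best.sort(key=lambda b:-b[0])
for b in best[:8]:print(b)
E
```

```text
cam [-0.0004  0.0805  0.2432] feet [[-69.3789 -56.0214   2.    ]
 [ 72.9966 -56.0214   2.    ]]
[[0.6318 0.1485]
 [0.5926 0.2081]
 [0.5826 0.1922]
 [0.5437 0.2245]
 [0.534  0.1516]]
(np.float64(36.915162828332704), -3, 5, -20, array([0.5734, 0.1733]))
(np.float64(35.393683666365554), -6, 5, -20, array([0.5734, 0.1733]))
(np.float64(34.91926453102178), 0, 10, -20, array([0.5784, 0.173 ]))
(np.float64(34.723817590331414), -6, 5, -15, array([0.5737, 0.1783]))
(np.float64(34.55202072869717), 0, 5, -20, array([0.5734, 0.1733]))
(np.float64(33.966291376612986), -3, 10, -15, array([0.5787, 0.178 ]))
(np.float64(33.186412464564846), 0, 10, -15, array([0.5787, 0.178 ]))
(np.float64(32.620215532538126), -3, 10, -20, array([0.5784, 0.173 ]))
```

Request:
move_arm(plan=[[0,-1,2,0,0,0,-1],[0,-1,4,0,0,0,-1],[0,-1,6,0,0,0,-1],[0,-1,8,0,0,0,-1],[0,-1,8.3,0,0,0,-1]])

```text
time_s: 26.85
position: [0.5094, -0.2307, 0.2947]
tool_rot: [[0.053, 0.999, 0.002], [0.999, -0.053, -0.0], [-0.0, 0.002, -1.0]]
ft_force: [-0.3, 0.1, -4.2]
grip_width: 0.0163
gripper_force: 110.4
```

Request:
move_arm(plan=[[0,0,0,0.7,0.08,0,-1],[0,0,0,2.1,0.25,0,-1],[0,0,0,4.2,0.5,0,-1],[0,0,0,7,0.83,0,-1],[0,0,0,10.5,1.24,0,-1]])

```text
time_s: 27.35
position: [0.5274, -0.1249, 0.2947]
tool_rot: [[0.053, 0.999, 0.002], [0.999, -0.053, -0.0], [-0.0, 0.002, -1.0]]
ft_force: [0.6, -0.1, -4.2]
grip_width: 0.0165
gripper_force: 110.5
```

Request:
move_arm(plan=[[0,0,0,3.5,0.41,0,-1],[0,0,0,7,0.83,0,-1],[0,0,0,10.5,1.24,0,-1],[0,0,0,14,1.66,0,-1],[0,0,0,17.5,2.07,0,-1]])

```text
time_s: 27.85
position: [0.5569, 0.0499, 0.2949]
tool_rot: [[0.051, 0.999, 0.002], [0.999, -0.051, -0.0], [-0.0, 0.003, -1.0]]
ft_force: [0.6, -1.2, -3.4]
grip_width: 0.0167
gripper_force: 110.5
```

Request:
move_arm(plan=[[0,0,0,3.5,0.41,0,-1],[0,0,0,6.7,0.79,0,-1],[0,0,0,9.7,1.15,0,-1],[0,0,0,12.2,1.44,0,-1],[0,0,0,13.2,1.56,0,-1]])

```text
time_s: 28.35
position: [0.5791, 0.1814, 0.2945]
tool_rot: [[0.049, 0.999, 0.002], [0.999, -0.049, 0.0], [0.0, 0.002, -1.0]]
ft_force: [-0.7, 0.2, -3.8]
grip_width: 0.0167
gripper_force: 110.5
```

Request:
move_arm(plan=[[0,0,0,0,0,2.5,-1],[0,0,0,0,0,5.5,-1],[0,0,0,0,0,8.5,-1],[0,0,0,0,0,11,-1],[0,0,0,0,0,13,-1]])

```text
time_s: 28.85
position: [0.5792, 0.1782, 0.1632]
tool_rot: [[0.052, 0.999, 0.001], [0.999, -0.052, -0.001], [-0.001, 0.001, -1.0]]
ft_force: [0.1, 0.5, -4.0]
grip_width: 0.0166
gripper_force: 110.4
```

Request:
move_arm(plan=[[0,0,0,0,0,1.5,-1],[0,0,0,0,0,3,-1],[0,0,0,0,0,4.2,-1],[0,0,0,0,0,5,-1],[0,0,0,0,0,5.3,-1]])

```text
time_s: 29.35
position: [0.5799, 0.1781, 0.1111]
tool_rot: [[0.052, 0.999, 0.001], [0.999, -0.052, -0.001], [-0.001, 0.001, -1.0]]
ft_force: [0.0, 0.3, -3.9]
grip_width: 0.0168
gripper_force: 110.4
```

Request:
move_arm(plan=[[0,0,0,0,0,0.15,-1],[0,0,0,0,0,0.3,-1],[0,0,0,0,0,0.4,-1],[0,0,0,0,0,0.5,-1],[0,0,0,0,0,0.5,-1]])

```text
time_s: 29.85
position: [0.5805, 0.1782, 0.1073]
tool_rot: [[0.052, 0.999, 0.004], [0.999, -0.052, -0.0], [-0.0, 0.004, -1.0]]
ft_force: [0.8, 0.4, 0.1]
grip_width: 0.0163
gripper_force: 111.0
```

Request:
move_arm(plan=[[0,0,0,0,0,0.05,-1],[0,0,0,0,0,0.1,-1],[0,0,0,0,0,0.1,-1],[0,0,0,0,0,0.1,-1],[0,0,0,0,0,0.1,-1]], squeeze=20)

```text
time_s: 30.35
position: [0.5807, 0.1784, 0.107]
tool_rot: [[0.052, 0.999, 0.005], [0.999, -0.052, -0.0], [0.0, 0.005, -1.0]]
ft_force: [0.1, 1.4, 7.1]
grip_width: 0.0165
gripper_force: 112.3
```

Request:
move_arm(plan=[[0,0,0,0,0,0,-0.5],[0,0,0,0,0,0,-0.3],[0,0,0,0,0,0,-0.1],[0,0,0,0,0,0,0.1],[0,0,0,0,0,0,0.2]])

```text
time_s: 30.85
position: [0.5801, 0.1781, 0.1056]
tool_rot: [[0.052, 0.999, 0.002], [0.999, -0.052, -0.001], [-0.001, 0.002, -1.0]]
ft_force: [0.2, 0.1, -0.2]
grip_width: 0.0512
gripper_force: 0.0
```

Request:
move_arm(plan=[[0,0,0,0,0,-0.5,0.2],[0,0,0,0,0,-2,0.2],[0,0,0,0,0,-4.5,0.2],[0,0,0,0,0,-8,0.2],[0,0,0,0,0,-12,0.2]])

```text
time_s: 31.35
position: [0.5794, 0.1781, 0.2266]
tool_rot: [[0.052, 0.999, 0.001], [0.999, -0.052, -0.001], [-0.001, 0.001, -1.0]]
ft_force: [0.3, 0.7, -0.2]
grip_width: 0.0512
gripper_force: 0.0
```

Request:
move_arm(plan=[[0,0,0,-3,-3,-2,0.2],[0,0,0,-6,-6,-4,0.2],[0,0,0,-9,-9,-5,0.2],[0,0,0,-12,-12,-5,0.2],[0,0,0,-15,-13,-5,0.2]])

```text
time_s: 31.85
position: [0.4397, 0.0348, 0.2765]
tool_rot: [[0.052, 0.999, 0.004], [0.999, -0.052, -0.001], [-0.001, 0.004, -1.0]]
ft_force: [1.1, -0.4, -1.0]
grip_width: 0.0511
gripper_force: 0.0
```

```bash
python3 - <<'E'
from h import *
np.set_printoptions(precision=4,suppress=True)
t=env.get_image('top');s=env.get_image('side');w=env.get_image('wrist');save(s,'s11');save(t,'t11')
for nm,p in(('t',t),('s',s),('w',w)):
  for n,z in(('basket_grip',.123),('basket_lip',.04),('basket',.003),('slug1',.0075),('block1',.01)):
    print(nm,n,[(np.round(d['pixel']).tolist(),round(d['conf'],2),atz(p,d['pixel'],z)[:2]) for d in env.tip_of(n,p)[:6]])
for n in ('oil_bottle','dowel','die_plate','wrench','brush'): print(n,[(np.round(d['pixel'],1),round(d['conf'],2)) for d in env.tip_of(n,t)[:2]])
B=cv2.resize(s['color'][210:340,190:363],(530,398),interpolation=cv2.INTER_CUBIC)
save(s,'fin',B)
E
```

```text
t basket_grip [([248.0, 322.0], 0.86, array([0.277 , 0.2614])), ([274.0, 225.0], 0.57, array([0.584, 0.185])), ([165.0, 304.0], 0.57, array([0.3284, 0.5275])), ([200.0, 235.0], 0.25, array([0.551 , 0.4214]))]
t basket_lip [([206.0, 303.0], 0.87, array([0.3353, 0.415 ])), ([225.0, 298.0], 0.78, array([0.3505, 0.3511])), ([324.0, 173.0], 0.71, array([0.774 , 0.0254])), ([276.0, 264.0], 0.6, array([0.4662, 0.1825]))]
t basket [([172.0, 301.0], 0.93, array([0.338 , 0.5403])), ([257.0, 325.0], 0.78, array([0.2613, 0.2497]))]
t slug1 [([275.0, 231.0], 0.43, array([0.58 , 0.193]))]
t block1 [([420.0, 287.0], 0.68, array([ 0.3903, -0.2989])), ([394.0, 276.0], 0.55, array([ 0.4296, -0.212 ])), ([406.0, 285.0], 0.47, array([ 0.399 , -0.2535])), ([274.0, 172.0], 0.44, array([0.7865, 0.1974])), ([277.0, 229.0], 0.31, array([0.5852, 0.185 ]))]
s basket_grip [([219.0, 385.0], 0.9, array([0.3271, 0.5349])), ([268.0, 255.0], 0.79, array([0.5852, 0.1795])), ([349.0, 319.0], 0.71, array([0.2704, 0.2542])), ([294.0, 296.0], 0.43, array([0.4122, 0.2665]))]
s basket_lip [([272.0, 383.0], 0.82, array([0.3
[... 353 characters left out ...]
rray([0.5373, 0.1531]))]
s block1 [([218.0, 274.0], 0.69, array([0.7647, 0.2102]))]
w basket_grip [([511.0, 6.0], 0.55, array([0.5797, 0.1821])), ([621.0, 186.0], 0.46, array([0.681 , 0.0515]))]
w basket_lip [([348.0, 30.0], 0.88, array([0.4719, 0.1889]))]
w basket [([457.0, 39.0], 0.58, array([0.5828, 0.1827]))]
w slug1 [([411.0, 78.0], 0.43, array([0.5366, 0.149 ])), ([458.0, 32.0], 0.4, array([0.5823, 0.188 ]))]
w block1 [([310.0, 414.0], 0.83, array([ 0.4075, -0.2619])), ([307.0, 437.0], 0.81, array([ 0.4008, -0.3013]))]
oil_bottle [(array([330.7, 220. ]), 0.4)]
dowel [(array([361.6, 170.9]), 0.43)]
die_plate []
wrench [(array([275.9, 229.2]), 0.25)]
brush [(array([466. , 230.9]), 0.77)]
```

```bash
python3 -c "
from rig import env
print(env.close_job())"
```

```text
the job is handed in; nothing more can be done
None
```

The job is handed in after about 32 s of the 61 s allowed. All five slugs are in the pan, the three blocks are in the empty blue bin, and the empty basket stands upright in the pan with the gripper clear. The verdict itself was not returned.

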